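# Set the annealed flasks on their cork rings

### The job

Three round-bottomed flasks have been annealed and stand in the hollows of the cream board. Take them off one after another and set each one down gently, upright and fully seated, on the cork ring of its size: the smallest flask on the smallest ring, the middle one on the middle ring, the largest on the largest ring. Leave the conical flask and the lidded jar standing where they are.

Things in the scene. Friction and masses are not known exactly. Their poses are not given: they have to be found in the camera images.
- flask_small_mid (a point): the small one of the three round-bottomed flasks: amber glass, a ball-shaped bulb 51 mm in diameter with an upright round neck 22 mm in diameter on top, 95 mm tall over all. This point lies on its axis, half-way up, 47.5 mm above the lowest point of the bulb; z runs up the neck. The bare neck, where it is gripped, reaches from 4 mm to 47.5 mm above this point. Loose, about 45 g, weight low in the bulb; it starts upright in a hollow of the board.
- ring_small: the small one of the three cork rings: flat ring of brown cork lying on the bench, fixed, outer diameter 64 mm, hole 32 mm right through, 22 mm high; origin at the centre of its underside, z up. The small flask seated in it has its half-way point 64 mm above this origin, on the ring's axis.
- flask_medium_mid (a point): the medium one of the three round-bottomed flasks: amber glass, a ball-shaped bulb 64 mm in diameter with an upright round neck 28 mm in diameter on top, 112 mm tall over all. This point lies on its axis, half-way up, 56.0 mm above the lowest point of the bulb; z runs up the neck. The bare neck, where it is gripped, reaches from 7 mm to 56.0 mm above this point. Loose, about 70 g, weight low in the bulb; it starts upright in a hollow of the board.
- ring_medium: the medium one of the three cork rings: flat ring of brown cork lying on the bench, fixed, outer diameter 84 mm, hole 42 mm right through, 25 mm high; origin at the centre of its underside, z up. The medium flask seated in it has its half-way point 73 mm above this origin, on the ring's axis.
- flask_large_mid (a point): the large one of the three round-bottomed flasks: amber glass, a ball-shaped bulb 85 mm in diameter with an upright round neck 34 mm in diameter on top, 142 mm tall over all. This point lies on its axis, half-way up, 71.0 mm above the lowest point of the bulb; z runs up the neck. The bare neck, where it is gripped, reaches from 13 mm to 71.0 mm above this point. Loose, about 130 g, weight low in the bulb; it starts upright in a hollow of the board.
- ring_large: the large one of the three cork rings: flat ring of brown cork lying on the bench, fixed, outer diameter 110 mm, hole 58 mm right through, 30 mm high; origin at the centre of its underside, z up. The large flask seated in it has its half-way point 90 mm above this origin, on the ring's axis.
- board: annealing board: cream slab of insulating brick, 120 mm (its x) by 360 mm (its y) and 35 mm thick, fixed; origin at the centre of its underside, z up. Three round hollows 36 mm across lie in a row along its y, at -115, 0 and 115 mm; the three flasks start in them, in any order, their bulbs resting on the edge of the hollow.
- conical_mid (a point): conical flask, not to be moved: amber glass, flat round base 64 mm across narrowing to a 28 mm neck, 105 mm tall, standing loose on the bench. This point lies on its axis, half-way up.
- jar_mid (a point): lidded jar, not to be moved: round white jar 58 mm across with a black screw lid 62 mm across, 72 mm tall, standing loose on the bench. This point lies on its axis, half-way up.
There are look-alikes about, which are no part of the job. What is shaped like the part that bears flask_large_mid but pink or purple is not meant. Leave any pink look-alike of the part that bears flask_small_mid alone.

How it is judged:
By the outcome, as a careful person would: the job done as asked, in the order asked, and still so for the second after the job is handed in, with the robot touching nothing.
It also fails if it takes over 80 s, if anything falls off the work surface, if the arm or the gripper's body presses on something with over 40 N, if the wrist force passes 120 N, or if a joint passes its speed limit or range.

### The arm

A 6-joint arm with a two-finger parallel gripper is mounted at the origin on the work surface. World frame = base frame: x ahead of the robot, y to its left, z up, the work surface at z = 0. Lengths are in m, angles in rad, forces in N, time in s.
With the tool pointing down it reaches from about 0.35 to 0.85 m from the base axis. Payload 8.1 kg.
Tool frame: the origin (TCP) lies between the finger pads; the fingertips stand 11 mm ahead of it and the grasp point (between the pads) lies 8 mm behind it (tips_ahead is the z of the fingertips in the tool frame, in m); z points along the fingers, y is the line along which they close (so a half turn about z gives the same grasp; the last joint's range is limited). The gripper opens to 93 mm and grips with 3 to 60 N. Pads are 15 mm wide; open, the fingers measure 128 mm over their backs; the gripper's body (75 mm by 188 mm) begins 65 mm behind the grasp point.
Start: joints at [-1.268, 0.13, 1.488, -0, 1.523, -0.085], TCP at [0.227, -0.555, 0.23] pointing down, gripper open.
Joint ranges: [-2.96, 2.96], [-0.89, 2.26], [0.02, 2.5], [-1.34, 4.48], [0, 2.73], [-2.66, 2.66]. Speed limits (rad/s): [2.39, 2.39, 2.79, 3.14, 3.14, 3.14].

### API

Orientations are given as a rotation vector (axis times angle).
In Python, from plant import read_state, read_camera, close_job, tips_ahead gives the robot as it stands. The module is installed in compiled form; this text tells all that it offers.
- The arm moves only by the tool move_arm, never from a script. Its argument "plan" is a list of rows, each a list of 7 numbers: the turn, a rotation vector about the tool's x, y, z in units of 6 degrees (1.0 is 6 degrees), then the shift along the tool's x, y, z in units of 25 mm (1.0 is 25 mm), then the finger opening in mm, from 0 to 93. A call has exactly 10 rows; each row shifts and turns the commanded pose from where the row before left it, along the tool's axes as they then stand; what a row does not reach is not made up. A row lasts 1/10 s, in which the tool goes at most 50 mm and 8.59 degrees, less where a joint would pass 70% of its speed; a pose out of reach is approached as far as the arm can. A call is refused whole if a number of a shift passes 1 or a number of a turn 1, either way. A call with a gripper value outside its range is refused whole. The fingers move at their own pace and stop on an object; "force" is the grip in N (left out, the last holds). Time passes only in rows, so rows that do not move let the fingers close, or fill a call up. It gives the time, the measured TCP pose, the force, the opening and the grip force at its end, in the units of the state.
- read_state(): the state, without advancing time (a new reading comes with each control period).
- read_camera(name): name is "side" or "top" or "wrist"; returns a dict with "frame" (480x640x3 uint8, red, green, blue), "z_map" (480x640 float32, m along the optical axis (not along the pixel's ray), 0 where there is no reading), "fx", "fy", "cx", "cy" (pixels), "distortion" ([k1, k2, p1, p2, k3] as OpenCV has them; the pictures are not rectified), "rvec" (rotation vector, rad) and "tvec" (3), from world to camera coordinates, as OpenCV has them. Camera axes: x right, y down, z forward; pixel columns grow to the right and rows downward; lengths in m; the calibration is good to about 2 mm. A picture is of the moment at which its call begins.
- close_job(): hands the job in; it is judged then, once.
The state is a dict: "t": time; "q": joint angles; "dq": joint speeds; "joint_torque": joint torques, N m; "tool_pos": TCP position; "orientation": TCP orientation; "force": force on the tool from outside, world axes, zero at the start; "wrist_torque": the same for the moment, N m; "opening": finger opening in m; "gripper_force": force on a finger pad.
Only numpy, scipy, OpenCV 4.12 (cv2) and the standard library are available. Lean on these libraries where they do the work, as an engineer would, in place of code of your own. Each camera call takes 0.05 s, during which the arm holds its last target. There are 200 camera calls.

## Working session

There is one attempt and no reset: what is moved stays moved. The work goes in short steps, Python scripts to look and compute and a tool call to move; the robot and the scene stay as the last step left them, time stands still between calls to the robot, and variables do not carry over. Pictures are saved under pics/ and viewed, at most 14 in all, crops included, and the job is handed in when it is done.

Besides the shell and the picture viewer there is one more tool, called after "Request:" in YAML: its name, and indented under it one key for each argument. move_arm: Moves the arm, as the interface text tells. Its arguments: {"type":"object","properties":{"plan":{"type":"array","items":{"type":"array","items":{"type":"number"}}},"force":{"type":"number"}},"required":["plan"]}

```bash
mkdir -p pics; cat > h.py <<'E'
import numpy as np, cv2
from plant import read_state, read_camera, close_job, tips_ahead
def cam(n):
    c=read_camera(n); c['K']=np.array([[c['fx'],0,c['cx']],[0,c['fy'],c['cy']],[0,0,1]]);c['R']=cv2.Rodrigues(np.array(c['rvec'],float))[0]
    c['D']=np.array(c['distortion'],float);c['t']=np.array(c['tvec'],float).ravel();return c
def rays(c,uv):
    p=cv2.undistortPoints(np.array(uv,float).reshape(-1,1,2),c['K'],c['D']).reshape(-1,2)
    return np.c_[p,np.ones(len(p))]
def onplane(c,uv,z):
    d=rays(c,uv)@c['R']; o=-c['R'].T@c['t']; return o+d*((z-o[2])/d[:,2])[:,None]
def cloud(c):
    v,u=np.mgrid[0:480,0:640]; uv=np.c_[u.ravel(),v.ravel()]
    z=c['z_map'].ravel(); P=(rays(c,uv)*z[:,None]-c['t'])@c['R']; P[z==0]=np.nan
    return P.reshape(480,640,3)
def save(c,n): cv2.imwrite('pics/'+n,c['frame'][:,:,::-1])
E
python3 - <<'E'
from h import *
for n in('top','side'):
    c=cam(n);save(c,n+'0.png');np.save(n+'0.npy',cloud(c));print(n,-c['R'].T@c['t'],c['R'][2],c['fx'])
s=read_state();print(s['tool_pos'],s['orientation'],s['force'],tips_ahead)
E
```

```text
top [0.44196398 0.04345191 1.17659288] [ 0.10309813  0.00163499 -0.99466985] 487.5604569570137
side [0.26081602 0.74957638 0.74333689] [ 0.30643169 -0.69622961 -0.64912552] 444.50964408236973
[ 0.22676992 -0.55496732  0.22870511] [-3.08111689e+00 -6.05119623e-01  3.18550578e-04] [-0.50610991 -0.62501138 -0.24164076] 0.011
```

View pics/top0.png

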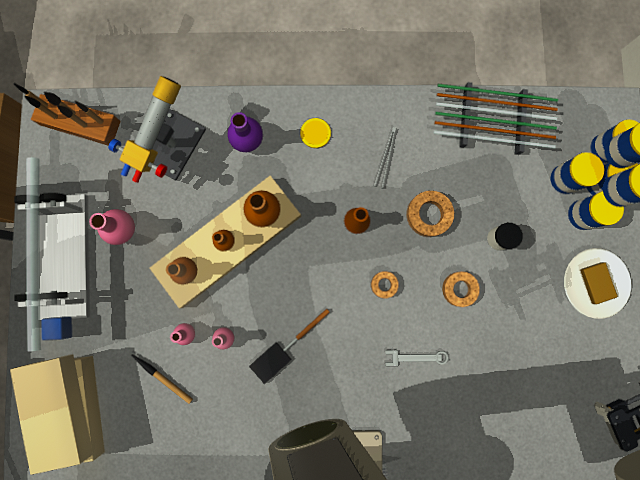

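View pics/side0.png

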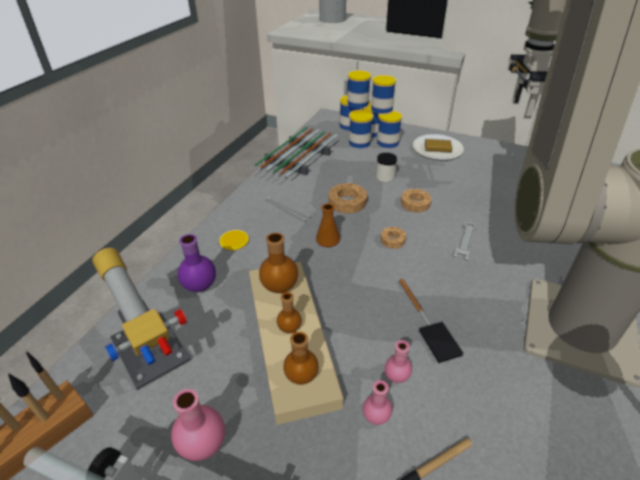

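The top view shows these candidates:
- **Amber round flasks on the board:** large (262,208), small (223,240), medium (181,270).
- **Look-alikes:** purple large (245,133), pink large (113,227), pink small (183,335) and (222,338), and the amber conical (357,220).
- **Rings:** large (431,214), medium (462,289), small (384,285).
- **Jar:** (508,236).

I choose the three amber ones standing on the cream board, and I'll check them in a crop.

```bash
python3 - <<'E'
from h import *
c=cam('top');P=cloud(c);f=c['frame'];hsv=cv2.cvtColor(f,cv2.COLOR_RGB2HSV)
cv2.imwrite('pics/crop1.png',cv2.resize(f[170:310,140:310,::-1],None,fx=4,fy=4,interpolation=cv2.INTER_CUBIC))
# rings
m=cv2.inRange(hsv,(5,70,60),(22,255,255))
n,l,st,ce=cv2.connectedComponentsWithStats(m)
for i in range(1,n):
    if st[i,4]>150: print(i,st[i],ce[i].round(1),np.nanmedian(P[l==i],0).round(3))
for nm,uv,h in(('S',(384,285),.022),('M',(462,289),.025),('L',(431,214),.030)):
    Z=P[...,2]; d=np.hypot(P[...,0]-onplane(c,[uv],h)[0,0],P[...,1]-onplane(c,[uv],h)[0,1])
    k=(np.abs(Z-h)<.006)&(d<.075); (u,v),r=cv2.minEnclosingCircle(np.argwhere(k)[:,::-1].astype(np.float32))
    Q=P[k]; (x,y),R=cv2.minEnclosingCircle(Q[:,:2].astype(np.float32))
    print(nm,k.sum(),(u,v),onplane(c,[(u,v)],h)[0].round(4),'cloud',Q[:,:2].mean(0).round(4),(x,y),R,np.median(Q[:,2]))
# flasks
for nm,uv,h in(('S',(220,233),.1226),('M',(175,264),.1415),('L',(260,198),.173),('con',(362,213),.105)):
    o=onplane(c,[uv],h)[0]; d=np.hypot(P[...,0]-o[0],P[...,1]-o[1])
    k=(np.abs(P[...,2]-h)<.008)&(d<.03); Q=P[k]
    if k.sum()>5:
        (u,v),r=cv2.minEnclosingCircle(np.argwhere(k)[:,::-1].astype(np.float32)); print(nm,k.sum(),(u,v),r,onplane(c,[(u,v)],h)[0].round(4),Q.mean(0).round(4))
    else: print(nm,k.sum(),o,P[int(uv[1]),int(uv[0])])
k=(np.abs(P[...,2]-.035)<.006)&(hsv[...,2]>100)&(P[...,1]>.0); k[:,330:]=0;k[:170]=0;k[312:]=0;k[:,:145]=0
k=cv2.morphologyEx(k.astype(np.uint8),cv2.MORPH_OPEN,np.ones((5,5)))>0
print('board',cv2.minAreaRect(P[k][:,:2].astype(np.float32)))
E
```

```text
1 [152  76  29  28 436] [166.7  90. ] [0.86  0.354 0.195]
3 [  25   90   90   56 2015] [ 73.7 120.2] [0.848 0.625 0.044]
6 [437  93 121  18 419] [496.7 101.4] [ 0.897 -0.406  0.037]
14 [434 121 122  18 426] [494.9 129.5] [ 0.825 -0.394  0.036]
34 [123 140  35  33 224] [145.2 157.3] [0.731 0.411 0.14 ]
81 [ 150  176  151  132 5798] [226.  243.2] [0.548 0.245 0.035]
91 [ 406  190   49   47 1371] [430.1 213.3] [ 0.62  -0.233  0.029]
96 [344 207  26  27 445] [355.3 220.9] [ 0.596 -0.048  0.042]
109 [580 262  38  42 993] [598.6 283.1] [ 0.451 -0.636  0.027]
110 [371 271  28  28 491] [384.5 284.4] [ 0.452 -0.122  0.021]
111 [442 271  38  36 879] [460.8 288.8] [ 0.44  -0.302  0.023]
112 [296 309  34  31 216] [312.5 323.6] [0.36  0.048 0.009]
119 [  10  355   95  110 5499] [ 61.9 396.6] [0.213 0.588 0.119]
120 [152 371  41  33 294] [172.2 387. ] [0.212 0.379 0.013]
S 433 (384.0670166015625, 284.85052490234375) [ 0.4503 -0.1197  0.022 ] cloud [ 0.4502 -0.1199] (0.45046231150627136, -0.12034621834754944) 0.03196868300437927 0.020975603142366007
M 717 (461.1940002441406, 288.543701171875) [ 0.4
[... 153 characters left out ...]
3.21324157714844) [ 0.6197 -0.2331  0.03  ] cloud [ 0.6202 -0.2337] (0.6209999918937683, -0.23321284353733063) 0.05592039227485657 0.029058411964015422
S 105 (217.63636779785156, 237.0) 5.72448205947876 [0.5546 0.2552 0.1226] [0.5548 0.2556 0.1211]
M 161 (172.73077392578125, 269.24359130859375) 7.2734150886535645 [0.4838 0.3467 0.1415] [0.4841 0.3471 0.1404]
L 245 (256.756103515625, 200.97561645507812) 8.815908432006836 [0.6246 0.1644 0.173 ] [0.6249 0.1644 0.172 ]
con 168 (359.85455322265625, 214.46363830566406) 7.308864116668701 [ 0.6057 -0.0568  0.105 ] [ 0.6059 -0.0569  0.1042]
board ((0.5546272993087769, 0.25602224469184875), (0.12157756835222244, 0.3607040345668793), 37.65948486328125)
```

View pics/crop1.png

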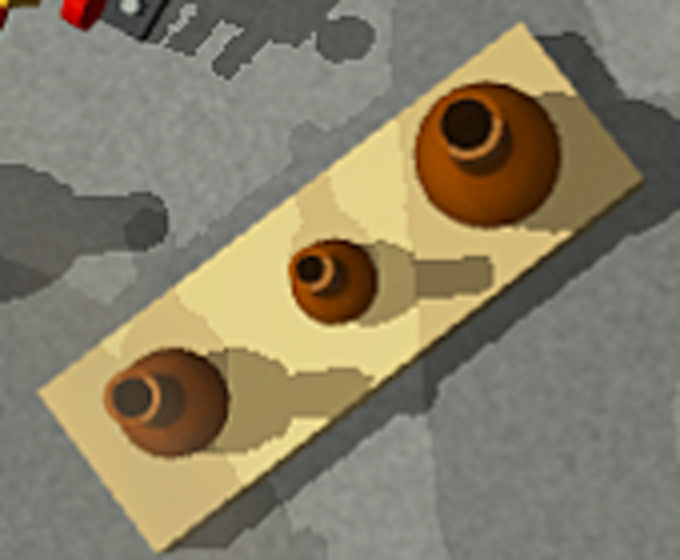

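The crop confirms the choice: three amber round flasks on the cream board, medium (lower left), small (centre) and large (upper right). The board fit and the rim positions agree to about 1 mm. I turn the tool so the fingers close across the row, rising as it turns.

Request:
move_arm:
  plan:
    - [0, 0, -1, 0, 0, -1, 70]
    - [0, 0, -1, 0, 0, -1, 70]
    - [0, 0, -1, 0, 0, -1, 70]
    - [0, 0, -1, 0, 0, 0, 70]
    - [0, 0, -1, 0, 0, 0, 70]
    - [0, 0, -1, 0, 0, 0, 70]
    - [0, 0, -1, 0, 0, 0, 70]
    - [0, 0, -1, 0, 0, 0, 70]
    - [0, 0, -1, 0, 0, 0, 70]
    - [0, 0, -1, 0, 0, 0, 70]
  force: 15

```text
t: 1.15
tool_pos: [0.2269, -0.5553, 0.3042]
orientation: [-2.362, -2.07, -0.001]
force: [0.1, 0.1, -0.4]
opening: 0.0699
gripper_force: 0.0
```

Request:
move_arm:
  plan:
    - [0, 0, -1, 0, 0, 0, 70]
    - [0, 0, -1, 0, 0, 0, 70]
    - [0, 0, -1, 0, 0, 0, 70]
    - [0, 0, -1, 0, 0, 0, 70]
    - [0, 0, -1, 0, 0, 0, 70]
    - [0, 0, -1, 0, 0, 0, 70]
    - [0, 0, -1, 0, 0, 0, 70]
    - [0, 0, -0.57, 0, 0, 0, 70]
    - [0, 0, 0, 0, 0, 0, 70]
    - [0, 0, 0, 0, 0, 0, 70]

```text
t: 2.15
tool_pos: [0.2269, -0.5553, 0.3043]
orientation: [-1.389, -2.818, -0.001]
force: [0.3, 0.8, 0.4]
opening: 0.0701
gripper_force: 0.0
```

```bash
cat >> h.py <<'E'
def go(t,yaw=37.6):
    s=read_state();R=cv2.Rodrigues(np.array(s['orientation']))[0]; p=np.array(s['tool_pos'])
    a=np.degrees(np.arctan2(R[1,1],R[0,1]))
    Rd=np.array([[-np.sin(np.radians(yaw)),np.cos(np.radians(yaw)),0],[np.cos(np.radians(yaw)),np.sin(np.radians(yaw)),0],[0,0,-1]]).T
    print('t',round(s['t'],2),'p',p.round(4),'yaw',a.round(1),'turn units',(np.degrees(cv2.Rodrigues(R.T@Rd)[0].ravel())/6).round(2),'shift units',(R.T@(np.array(t)-p)/.025).round(2),'F',np.round(s['force'],2),'open',s['opening'],'q6',s['q'][5])
E
python3 -c "
from h import *
go([.5546,.2556,.22])"
```

```text
t 2.15 p [ 0.2269 -0.5553  0.3043] yaw 37.5 turn units [ 0.   -0.   -0.01] shift units [17.74 30.15  3.39] F [0.27 0.81 0.4 ] open 0.07006391711747034 q6 -1.9233671918276174
```

Request:
move_arm:
  plan:
    - [0, 0, 0, 0.59, 1, 0, 70]
    - [0, 0, 0, 0.59, 1, 0, 70]
    - [0, 0, 0, 0.59, 1, 0, 70]
    - [0, 0, 0, 0.59, 1, 0, 70]
    - [0, 0, 0, 0.59, 1, 0, 70]
    - [0, 0, 0, 0.59, 1, 0, 70]
    - [0, 0, 0, 0.59, 1, 0, 70]
    - [0, 0, 0, 0.59, 1, 0, 70]
    - [0, 0, 0, 0.59, 1, 0, 70]
    - [0, 0, 0, 0.59, 1, 0, 70]

```text
t: 3.15
tool_pos: [0.335, -0.2849, 0.3047]
orientation: [1.389, 2.818, -0.0]
force: [0.7, 0.5, -0.2]
opening: 0.07
gripper_force: 0.0
```

Request:
move_arm:
  plan:
    - [0, 0, 0, 0.59, 1, 0, 70]
    - [0, 0, 0, 0.59, 1, 0, 70]
    - [0, 0, 0, 0.59, 1, 0, 70]
    - [0, 0, 0, 0.59, 1, 0, 70]
    - [0, 0, 0, 0.59, 1, 0, 70]
    - [0, 0, 0, 0.59, 1, 0, 70]
    - [0, 0, 0, 0.59, 1, 0, 70]
    - [0, 0, 0, 0.59, 1, 0, 70]
    - [0, 0, 0, 0.59, 1, 0, 70]
    - [0, 0, 0, 0.59, 1, 0, 70]

```text
t: 4.15
tool_pos: [0.443, -0.0153, 0.3047]
orientation: [1.388, 2.818, 0.0]
force: [0.6, -0.0, 0.0]
opening: 0.0699
gripper_force: 0.0
```

Request:
move_arm:
  plan:
    - [0, 0, 0, 0.59, 1, 0, 70]
    - [0, 0, 0, 0.59, 1, 0, 70]
    - [0, 0, 0, 0.59, 1, 0, 70]
    - [0, 0, 0, 0.59, 1, 0, 70]
    - [0, 0, 0, 0.59, 1, 0, 70]
    - [0, 0, 0, 0.59, 1, 0, 70]
    - [0, 0, 0, 0.59, 1, 0, 70]
    - [0, 0, 0, 0.59, 1, 0, 70]
    - [0, 0, 0, 0.59, 1, 0, 60]
    - [0, 0, 0, 0.5, 0.8, 0, 60]

```text
t: 5.15
tool_pos: [0.5483, 0.2496, 0.3043]
orientation: [-1.388, -2.818, 0.0]
force: [-0.3, -0.1, 0.3]
opening: 0.0614
gripper_force: 0.0
```

```bash
python3 - <<'E'
from h import *
go([.5546,.2556,.095])
c=cam('wrist');save(c,'w1.png');P=cloud(c)
for nm,o,h in(('S',(.5547,.2556),.1226),('M',(.484,.347),.1415),('L',(.6248,.1645),.173)):
    d=np.hypot(P[...,0]-o[0],P[...,1]-o[1]);k=(np.abs(P[...,2]-h)<.006)&(d<.03)
    if k.sum()>20: print(nm,k.sum(),P[k].mean(0).round(4),cv2.minEnclosingCircle(P[k][:,:2].astype(np.float32)))
E
```

```text
t 5.15 p [0.5483 0.2496 0.3043] yaw 37.6 turn units [-0.   -0.   -0.01] shift units [0.03 0.35 8.37] F [-0.32 -0.15  0.26] open 0.06136240281386685 q6 -0.31351857816230316
S 641 [0.5537 0.2589 0.123 ] ((0.5537402033805847, 0.25851505994796753), 0.012825512327253819)
M 1387 [0.4832 0.3493 0.142 ] ((0.48345518112182617, 0.3494337201118469), 0.015695491805672646)
L 896 [0.6195 0.1739 0.1731] ((0.6235759258270264, 0.16870532929897308), 0.018561236560344696)
```

View pics/w1.png

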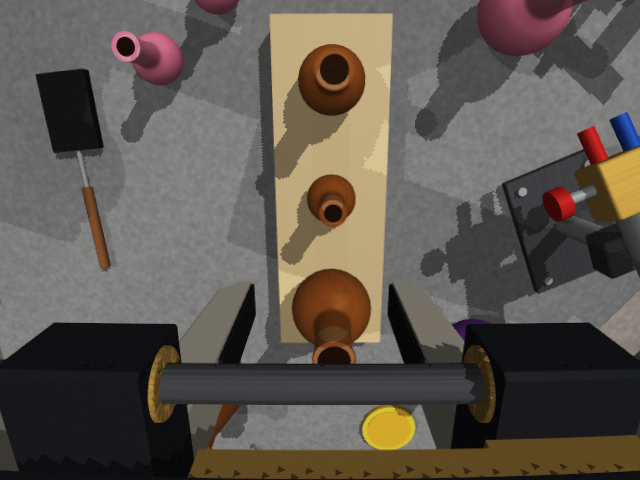

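The wrist view shows the small flask mouth at (333,212), medium at (334,68) and large at (334,355), with the fingers closing across the row. The wrist and top estimates agree within 3 mm, mostly along the harmless pad-width axis. I go down and grip.

Request:
move_arm:
  plan:
    - [0, 0, 0, 0.03, 0.38, 0.9, 60]
    - [0, 0, 0, 0, 0, 1, 60]
    - [0, 0, 0, 0, 0, 1, 60]
    - [0, 0, 0, 0, 0, 1, 60]
    - [0, 0, 0, 0, 0, 1, 60]
    - [0, 0, 0, 0, 0, 1, 60]
    - [0, 0, 0, 0, 0, 1, 60]
    - [0, 0, 0, 0, 0, 0.8, 60]
    - [0, 0, 0, 0, 0, 0.6, 60]
    - [0, 0, 0, 0, 0, 0, 60]

```text
t: 6.2
tool_pos: [0.5533, 0.2538, 0.0944]
orientation: [-1.386, -2.816, 0.005]
force: [-0.9, -0.4, -0.2]
opening: 0.0597
gripper_force: 0.0
```

Request:
move_arm:
  plan:
    - [0, 0, 0, 0, 0, 0, 40]
    - [0, 0, 0, 0, 0, 0, 30]
    - [0, 0, 0, 0, 0, 0, 24]
    - [0, 0, 0, 0, 0, 0, 18]
    - [0, 0, 0, 0, 0, 0, 15]
    - [0, 0, 0, 0, 0, 0, 15]
    - [0, 0, 0, 0, 0, 0, 15]
    - [0, 0, 0, 0, 0, -0.3, 15]
    - [0, 0, 0, 0, 0, -0.6, 15]
    - [0, 0, 0, 0, 0, -0.6, 15]

```text
t: 7.2
tool_pos: [0.5549, 0.2545, 0.1358]
orientation: [-1.386, -2.819, 0.001]
force: [0.5, 0.2, -0.1]
opening: 0.0221
gripper_force: 14.9
```

```bash
python3 - <<'E'
from h import *
go([.4503,-.1200,.2])
E
```

```text
t 7.2 p [0.5549 0.2545 0.1358] yaw 37.6 turn units [-0.   -0.    0.01] shift units [ -9.31 -12.46  -2.56] F [ 0.52  0.19 -0.13] open 0.022123110134992335 q6 -0.3109164961396328
```

Request:
move_arm:
  plan:
    - [0, 0, 0, 0, 0, -0.8, 15]
    - [0, 0, 0, 0, 0, -0.9, 15]
    - [0, 0, 0, -0.2, -0.27, -0.6, 15]
    - [0, 0, 0, -0.45, -0.6, -0.3, 15]
    - [0, 0, 0, -0.7, -0.93, 0, 15]
    - [0, 0, 0, -0.7, -0.93, 0, 15]
    - [0, 0, 0, -0.7, -0.93, 0, 15]
    - [0, 0, 0, -0.7, -0.93, 0, 15]
    - [0, 0, 0, -0.7, -0.93, 0, 15]
    - [0, 0, 0, -0.7, -0.93, 0, 15]

```text
t: 8.2
tool_pos: [0.5009, 0.0585, 0.2005]
orientation: [1.386, 2.818, 0.0]
force: [0.9, 0.1, 0.4]
opening: 0.0216
gripper_force: 14.9
```

Request:
move_arm:
  plan:
    - [0, 0, 0, -0.7, -0.93, 0, 15]
    - [0, 0, 0, -0.7, -0.93, 0, 15]
    - [0, 0, 0, -0.7, -0.93, 0, 15]
    - [0, 0, 0, -0.7, -0.93, 0, 15]
    - [0, 0, 0, -0.7, -0.93, 0, 15]
    - [0, 0, 0, -0.6, -0.8, 0, 15]
    - [0, 0, 0, -0.3, -0.5, 0, 15]
    - [0, 0, 0, 0, 0, 0, 15]
    - [0, 0, 0, 0, 0, 0, 15]
    - [0, 0, 0, 0, 0, 0, 15]

```text
t: 9.2
tool_pos: [0.451, -0.1174, 0.2]
orientation: [1.385, 2.819, 0.0]
force: [0.1, 0.1, -0.4]
opening: 0.0213
gripper_force: 15.0
```

```bash
python3 - <<'E'
from h import *
go([.4503,-.1200,.0835])
for n,x in(('top',0),('wrist',0)):
    c=cam(n);P=cloud(c);save(c,n+'2.png')
    d=np.hypot(P[...,0]-.4503,P[...,1]+.12);k=(np.abs(P[...,2]-.022)<.006)&(d<.045);print(n,k.sum(),P[k].mean(0),cv2.minEnclosingCircle(P[k][:,:2].astype(np.float32)))
E
```

```text
t 9.2 p [ 0.451  -0.1174  0.2   ] yaw 37.7 turn units [0.   0.   0.01] shift units [-0.07 -0.09  4.66] F [ 0.13  0.1  -0.43] open 0.02129959536520416 q6 -1.0222787335851053
top 118 [ 0.4454385  -0.09852095  0.02093961] ((0.4524546265602112, -0.10709762573242188), 0.028677519410848618)
wrist 1989 [ 0.441765   -0.10949975  0.02223485] ((0.44980427622795105, -0.11901732534170151), 0.0320022776722908)
```

View pics/wrist2.png

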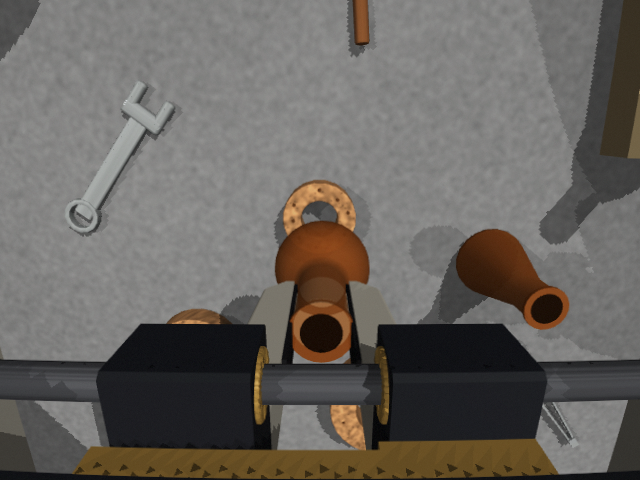

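The wrist view shows the flask hanging upright at (322,260) between the fingers, with the small ring right below it at (320,212). I lower it, slowly at the end.

Request:
move_arm:
  plan:
    - [0, 0, 0, -0.05, -0.09, 0.5, 15]
    - [0, 0, 0, 0, 0, 0.8, 15]
    - [0, 0, 0, 0, 0, 0.8, 15]
    - [0, 0, 0, 0, 0, 0.8, 15]
    - [0, 0, 0, 0, 0, 0.6, 15]
    - [0, 0, 0, 0, 0, 0.4, 15]
    - [0, 0, 0, 0, 0, 0.3, 15]
    - [0, 0, 0, 0, 0, 0.2, 15]
    - [0, 0, 0, 0, 0, 0.1, 15]
    - [0, 0, 0, 0, 0, 0, 15]

```text
t: 10.3
tool_pos: [0.4505, -0.1206, 0.0878]
orientation: [1.385, 2.818, -0.0]
force: [-0.4, -0.7, 0.8]
opening: 0.0221
gripper_force: 15.0
```

```bash
python3 - <<'E'
from h import *
go([.4500,-.1197,.0835])
E
```

```text
t 10.3 p [ 0.4505 -0.1206  0.0878] yaw 37.6 turn units [0.01 0.01 0.01] shift units [0.04 0.01 0.17] F [-0.39 -0.68  0.85] open 0.022099522717165754 q6 -1.028392791882313
```

Request:
move_arm:
  plan:
    - [0, 0, 0, 0.03, 0, 0.04, 15]
    - [0, 0, 0, 0, 0, 0.04, 15]
    - [0, 0, 0, 0, 0, 0.03, 15]
    - [0, 0, 0, 0, 0, 0.03, 15]
    - [0, 0, 0, 0, 0, 0.02, 15]
    - [0, 0, 0, 0, 0, 0.02, 15]
    - [0, 0, 0, 0, 0, 0, 15]
    - [0, 0, 0, 0, 0, 0, 15]
    - [0, 0, 0, 0, 0, 0, 15]
    - [0, 0, 0, 0, 0, 0, 15]

```text
t: 11.3
tool_pos: [0.452, -0.1212, 0.086]
orientation: [1.383, 2.813, -0.0]
force: [-1.6, -2.5, 15.9]
opening: 0.0215
gripper_force: 15.0
```

```bash
python3 - <<'E'
from h import *
go([.4500,-.1197,.0835])
c=cam('top');P=cloud(c)
d=np.hypot(P[...,0]-.4503,P[...,1]+.12);k=(P[...,2]>.09)&(P[...,2]<.13)&(d<.013);print(k.sum(),P[k].mean(0))
c=cam('side');cv2.imwrite('pics/s3.png',cv2.resize(c['frame'][170:290,340:460,::-1],None,fx=4,fy=4,interpolation=2))
E
```

```text
t 11.3 p [ 0.452  -0.1212  0.086 ] yaw 37.6 turn units [0.03 0.06 0.01] shift units [ 0.1  -0.03  0.1 ] F [-1.63 -2.52 15.92] open 0.021523235670939306 q6 -1.0275215569746392
0 [nan nan nan]<stdin>:4: RuntimeWarning: Mean of empty slice.
  ret = um.true_divide(
```

View pics/s3.png

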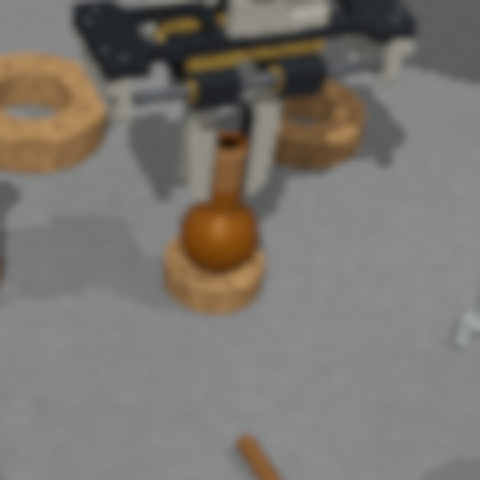

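It is in contact at 16 N, about 2 mm high, so it's slightly off-centre. The side view shows it standing over the small ring with its bulb at (220,232). I ease off and release slowly so that it centres itself.

Request:
move_arm:
  plan:
    - [0, 0, 0, 0, 0, -0.05, 15]
    - [0, 0, 0, 0, 0, -0.04, 15]
    - [0, 0, 0, 0, 0, 0, 15]
    - [0, 0, 0, 0, 0, 0, 15]
    - [0, 0, 0, 0, 0, 0, 23]
    - [0, 0, 0, 0, 0, 0, 24]
    - [0, 0, 0, 0, 0, 0, 26]
    - [0, 0, 0, 0, 0, 0, 30]
    - [0, 0, 0, 0, 0, 0, 40]
    - [0, 0, 0, 0, 0, 0, 60]
  force: 5

```text
t: 12.4
tool_pos: [0.4492, -0.1196, 0.0847]
orientation: [-1.386, -2.819, 0.0]
force: [0.5, 0.4, 0.1]
opening: 0.0416
gripper_force: 0.0
```

```bash
python3 - <<'E'
from h import *
go([.4500,-.1197,.0835])
c=cam('side');P=cloud(c);cv2.imwrite('pics/s4.png',cv2.resize(c['frame'][170:290,340:460,::-1],None,fx=4,fy=4,interpolation=2))
d=np.hypot(P[...,0]-.4503,P[...,1]+.12)
k=(d<.02)&(P[...,2]>.075);print(k.sum(),np.nanmax(P[k][:,2]),P[k].mean(0), [P[k&(abs(P[...,2]-z)<.005)].mean(0).round(4) for z in(.085,.095,.105)])
E
```

```text
t 12.4 p [ 0.4492 -0.1196  0.0847] yaw 37.6 turn units [-0.   -0.    0.01] shift units [-0.02  0.02  0.05] F [0.47 0.37 0.09] open 0.04163909125333247 q6 -1.02750737875838
273 0.4967784687100115 [ 0.45343111 -0.11974714  0.1688762 ] [array([ 0.4499, -0.1148,  0.0855]), array([ 0.4496, -0.1169,  0.0952]), array([ 0.4527, -0.1215,  0.1067])]
```

View pics/s4.png

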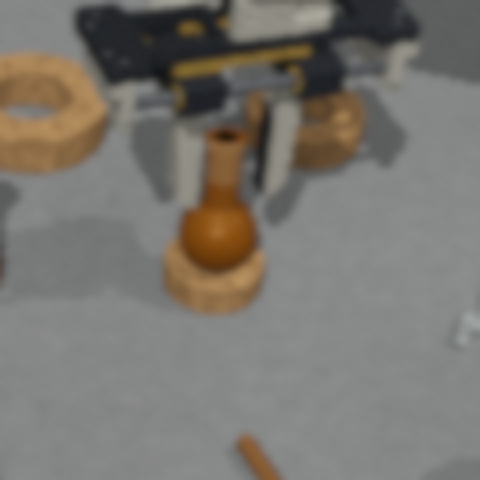

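The small flask stands in its ring, bulb at (219,232). I retreat and move on to the medium flask.

Request:
move_arm:
  plan:
    - [0, 0, 0, 0, 0, 0, 70]
    - [0, 0, 0, 0, 0, 0, 70]
    - [0, 0, 0, 0, 0, -0.4, 70]
    - [0, 0, 0, 0, 0, -0.9, 70]
    - [0, 0, 0, 0, 0, -1, 70]
    - [0, 0, 0, 0, 0, -1, 70]
    - [0, 0, 0, 0, 0, -1, 70]
    - [0, 0, 0, 0, 0, -1, 70]
    - [0, 0, 0, 0, 0, -1, 70]
    - [0, 0, 0, 0, 0, -0.8, 70]

```text
t: 13.45
tool_pos: [0.4496, -0.1198, 0.265]
orientation: [1.385, 2.817, 0.0]
force: [-0.2, -0.3, 0.1]
opening: 0.0701
gripper_force: 0.0
```

```bash
python3 - <<'E'
from h import *
go([.4841,.3478,.110])
E
```

```text
t 13.45 p [ 0.4496 -0.1198  0.265 ] yaw 37.6 turn units [0.01 0.02 0.01] shift units [13.98 12.51  6.19] F [-0.24 -0.34  0.14] open 0.07009740138216634 q6 -1.027550655941594
```

Request:
move_arm:
  plan:
    - [0, 0, 0, 1, 0.89, 0, 70]
    - [0, 0, 0, 1, 0.89, 0, 70]
    - [0, 0, 0, 1, 0.89, 0, 70]
    - [0, 0, 0, 1, 0.89, 0, 70]
    - [0, 0, 0, 1, 0.89, 0, 70]
    - [0, 0, 0, 1, 0.89, 0, 70]
    - [0, 0, 0, 1, 0.89, 0, 70]
    - [0, 0, 0, 1, 0.89, 0, 70]
    - [0, 0, 0, 1, 0.89, 0, 70]
    - [0, 0, 0, 1, 0.89, 0, 70]

```text
t: 14.45
tool_pos: [0.4728, 0.2157, 0.2634]
orientation: [1.386, 2.819, 0.001]
force: [-0.5, 0.1, -0.6]
opening: 0.0695
gripper_force: 0.0
```

Request:
move_arm:
  plan:
    - [0, 0, 0, 1, 0.89, 0, 70]
    - [0, 0, 0, 1, 0.89, 0, 70]
    - [0, 0, 0, 1, 0.89, 0, 70]
    - [0, 0, 0, 0.7, 0.7, 0, 70]
    - [0, 0, 0, 0.28, 0.24, 0.6, 70]
    - [0, 0, 0, 0, 0, 1, 70]
    - [0, 0, 0, 0, 0, 1, 70]
    - [0, 0, 0, 0, 0, 0.4, 70]
    - [0, 0, 0, 0, 0, 0, 70]
    - [0, 0, 0, 0, 0, 0, 70]

```text
t: 15.45
tool_pos: [0.4839, 0.3478, 0.1883]
orientation: [1.387, 2.819, 0.001]
force: [0.4, 0.9, -0.3]
opening: 0.0698
gripper_force: 0.0
```

```bash
python3 - <<'E'
from h import *
go([.4841,.3474,.110])
c=cam('top');P=cloud(c);cv2.imwrite('pics/t5.png',cv2.resize(c['frame'][180:320,340:500,::-1],None,fx=4,fy=4,interpolation=2))
d=np.hypot(P[...,0]-.4503,P[...,1]+.12);k=(abs(P[...,2]-.1115)<.008)&(d<.02);print(k.sum(),P[k].mean(0),np.nanmax(P[k][:,2]))
E
```

```text
t 15.45 p [0.4839 0.3478 0.1883] yaw 37.6 turn units [0.01 0.   0.  ] shift units [-0.02 -0.01  3.13] F [ 0.42  0.88 -0.26] open 0.06981611858751453 q6 -0.11923064438571764
103 [ 0.45369185 -0.12604527  0.10997345] 0.11682010170649787
```

View pics/t5.png

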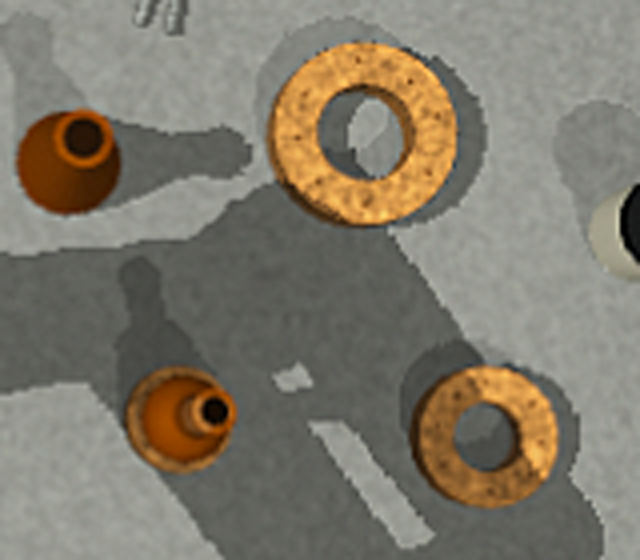

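The top crop shows the conical flask (80,135), the rings and the small flask at (180,418), with its mouth at (214,411). Its rim is 7 mm off the ring axis, so it leans about 6° along tool −x. My overpress deflected the arm and caused that. I'll put it right before going on.

```bash
python3 - <<'E'
from h import *
go([.4526,-.1240,.0860])
E
```

```text
t 15.5 p [0.4843 0.3481 0.189 ] yaw 37.6 turn units [0.02 0.   0.  ] shift units [-14.19 -12.54   4.1 ] F [ 0.33  0.42 -0.04] open 0.07025187294747524 q6 -0.11913570709555703
```

Request:
move_arm:
  plan:
    - [0, 0, 0, -1, -0.88, -0.5, 60]
    - [0, 0, 0, -1, -0.88, 0, 60]
    - [0, 0, 0, -1, -0.88, 0, 60]
    - [0, 0, 0, -1, -0.88, 0, 60]
    - [0, 0, 0, -1, -0.88, 0, 60]
    - [0, 0, 0, -1, -0.88, 0, 60]
    - [0, 0, 0, -1, -0.88, 0, 60]
    - [0, 0, 0, -1, -0.88, 0, 60]
    - [0, 0, 0, -1, -0.88, 0, 60]
    - [0, 0, 0, -1, -0.88, 0, 60]

```text
t: 16.5
tool_pos: [0.4627, 0.0143, 0.202]
orientation: [1.385, 2.816, 0.002]
force: [0.4, 0.1, -0.1]
opening: 0.0603
gripper_force: 0.0
```

Request:
move_arm:
  plan:
    - [0, 0, 0, -1, -0.88, 0, 60]
    - [0, 0, 0, -1, -0.88, 0, 60]
    - [0, 0, 0, -1, -0.88, 0, 60]
    - [0, 0, 0, -0.7, -0.7, 0, 60]
    - [0, 0, 0, -0.49, -0.4, 0.5, 60]
    - [0, 0, 0, 0, 0, 1, 60]
    - [0, 0, 0, 0, 0, 0.5, 60]
    - [0, 0, 0, 0, 0, 0, 60]
    - [0, 0, 0, 0, 0, 0, 60]
    - [0, 0, 0, 0, 0, 0, 60]

```text
t: 17.5
tool_pos: [0.4528, -0.1242, 0.1514]
orientation: [1.384, 2.818, 0.0]
force: [-0.4, -0.8, -0.7]
opening: 0.06
gripper_force: 0.0
```

```bash
python3 - <<'E'
from h import *
go([.4526,-.1240,.0860])
c=cam('wrist');P=cloud(c)
d=np.hypot(P[...,0]-.4537,P[...,1]+.126);k=(abs(P[...,2]-.1115)<.006)&(d<.02);print(k.sum(),P[k].mean(0),cv2.minEnclosingCircle(P[k][:,:2].astype(np.float32)))
E
```

```text
t 17.5 p [ 0.4528 -0.1242  0.1514] yaw 37.7 turn units [0.01 0.02 0.01] shift units [ 0.02 -0.    2.62] F [-0.39 -0.83 -0.74] open 0.05996880694887812 q6 -1.034711185046151
1655 [ 0.45296209 -0.12429702  0.11137522] ((0.4534498453140259, -0.12487664818763733), 0.01289928425103426)
```

Request:
move_arm:
  plan:
    - [0, 0, 0, 0, 0, 0.6, 60]
    - [0, 0, 0, 0, 0, 0.9, 60]
    - [0, 0, 0, 0, 0, 0.7, 60]
    - [0, 0, 0, 0, 0, 0.4, 60]
    - [0, 0, 0, 0, 0, 0, 50]
    - [0, 0, 0, 0, 0, 0, 35]
    - [0, 0, 0, 0, 0, 0, 26]
    - [0, 0, 0, 0, 0, 0, 22]
    - [0, 0, 0, 0, 0, 0, 18]
    - [0, 0, 0, 0, 0, 0, 15]
  force: 8

```text
t: 18.55
tool_pos: [0.4525, -0.1243, 0.0855]
orientation: [1.386, 2.818, 0.001]
force: [1.0, 1.3, 1.1]
opening: 0.0218
gripper_force: 8.0
```

Request:
move_arm:
  plan:
    - [0, 0, 0, 0, 0, 0, 15]
    - [0, 0, 0, 0, 0, 0, 15]
    - [0, 0, 0, 0, 0, -0.02, 15]
    - [0, -0.2, 0, 0.035, 0, 0, 15]
    - [0, -0.2, 0, 0.035, 0, 0, 15]
    - [0, -0.2, 0, 0.035, 0, 0, 15]
    - [0, -0.2, 0, 0.035, 0, 0, 15]
    - [0, -0.13, 0, 0.025, 0, 0, 15]
    - [0, 0, 0, 0, 0, 0, 15]
    - [0, 0, 0, 0, 0, 0, 15]

```text
t: 19.55
tool_pos: [0.4498, -0.1209, 0.0858]
orientation: [1.345, 2.738, -0.066]
force: [2.3, 1.4, 5.4]
opening: 0.0218
gripper_force: 8.0
```

```bash
python3 - <<'E'
from h import *
go([.4503,-.1200,.0860])
E
```

```text
t 19.55 p [ 0.4498 -0.1209  0.0858] yaw 37.7 turn units [0.01 0.95 0.01] shift units [ 0.01  0.04 -0.01] F [2.33 1.38 5.38] open 0.021780773496728408 q6 -0.9668595952444566
```

Request:
move_arm:
  plan:
    - [0, 0, 0, 0, 0, -0.03, 15]
    - [0, 0, 0, 0, 0, 0, 15]
    - [0, 0, 0, 0, 0, 0, 22]
    - [0, 0, 0, 0, 0, 0, 23]
    - [0, 0, 0, 0, 0, 0, 25]
    - [0, 0, 0, 0, 0, 0, 28]
    - [0, 0, 0, 0, 0, 0, 35]
    - [0, 0, 0, 0, 0, 0, 45]
    - [0, 0, 0, 0, 0, 0, 60]
    - [0, 0, 0, 0, 0, 0, 60]
  force: 4

```text
t: 20.55
tool_pos: [0.4493, -0.121, 0.0859]
orientation: [1.347, 2.74, -0.066]
force: [-0.5, -0.5, -0.0]
opening: 0.0548
gripper_force: 0.0
```

Request:
move_arm:
  plan:
    - [0, 0, 0, 0, 0, -0.4, 60]
    - [0, 0, 0, 0, 0, -1, 60]
    - [0, 0, 0, 0, 0, -1, 60]
    - [0, 0.48, 0, 0, 0, -1, 60]
    - [0, 0.47, 0, 0, 0, -1, 70]
    - [0, 0, 0, 0, 0, -0.6, 70]
    - [0, 0, 0, 0, 0, 0, 70]
    - [0, 0, 0, 0, 0, 0, 70]
    - [0, 0, 0, 0, 0, 0, 70]
    - [0, 0, 0, 0, 0, 0, 70]

```text
t: 21.55
tool_pos: [0.4428, -0.113, 0.209]
orientation: [-1.384, -2.816, -0.001]
force: [0.6, -0.7, -0.1]
opening: 0.07
gripper_force: 0.0
```

```bash
python3 - <<'E'
from h import *
go([.4841,.3474,.190])
c=cam('wrist');P=cloud(c)
d=np.hypot(P[...,0]-.4503,P[...,1]+.120);k=(abs(P[...,2]-.1115)<.006)&(d<.025);print(k.sum(),P[k].mean(0),cv2.minEnclosingCircle(P[k][:,:2].astype(np.float32)))
E
```

```text
t 21.55 p [ 0.4428 -0.113   0.209 ] yaw 37.7 turn units [-0.01 -0.04  0.01] shift units [13.57 12.56  0.8 ] F [ 0.58 -0.71 -0.11] open 0.07000049809481834 q6 -1.020235746492258
1021 [ 0.45444367 -0.12132514  0.11151346] ((0.4550110399723053, -0.12170247733592987), 0.012856630608439445)
```

```bash
python3 - <<'E'
from h import *
c=cam('wrist');P=cloud(c);save(c,'w6.png')
o=(.4503,-.120)
for c in (c,cam('top')):
    P=cloud(c);d=np.hypot(P[...,0]-o[0],P[...,1]-o[1])
    for h,R in((.022,.04),(.1115,.025)):
        k=(abs(P[...,2]-h)<.005)&(d<R)
        if k.sum()>5: print(h,k.sum(),P[k].mean(0).round(4),cv2.minEnclosingCircle(P[k][:,:2].astype(np.float32)))
    k=(P[...,2]>.06)&(P[...,2]<.105)&(d<.02)
    for z in(.07,.08,.09,.1):
        q=k&(abs(P[...,2]-z)<.005); print(z,q.sum(),P[q].mean(0).round(4))
E
```

```text
0.022 1094 [ 0.4403 -0.1069  0.0222] ((0.4500364661216736, -0.1190241128206253), 0.0319187194108963)
0.1115 1014 [ 0.4545 -0.1214  0.1115] ((0.45476236939430237, -0.12187128514051437), 0.01289139874279499)
0.07 267 [ 0.4458 -0.1146  0.0679]
0.08 111 [ 0.4464 -0.1142  0.0794]
0.09 136 [ 0.4472 -0.1143  0.09  ]
0.1 149 [ 0.4477 -0.1146  0.1   ]
0.022 58 [ 0.4397 -0.0967  0.0205] ((0.4407033324241638, -0.09846267104148865), 0.018941301852464676)
0.07 2 [ 0.4553 -0.111   0.0672]
0.08 0 [nan nan nan]
0.09 0 [nan nan nan]
0.1 0 [nan nan nan]<stdin>:11: RuntimeWarning: Mean of empty slice.
  ret = um.true_divide(
```

View pics/w6.png

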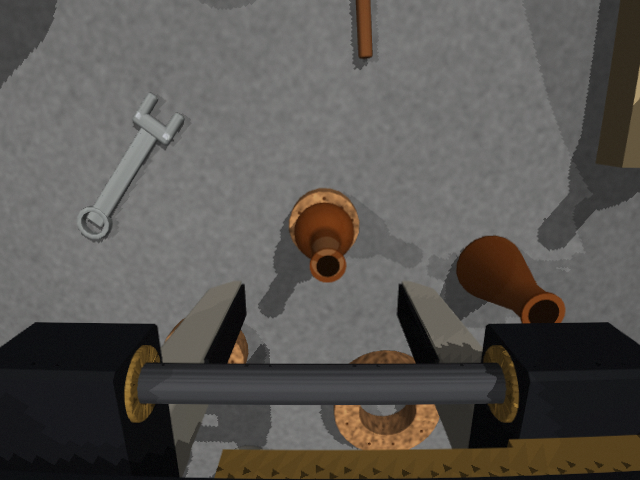

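```bash
cat >> h.py <<'E'
from scipy.optimize import least_squares
def sphere(c,o,r,zlo,zhi,rim,rimr,verbose=1):
    P=cloud(c);d=np.hypot(P[...,0]-o[0],P[...,1]-o[1]);hsv=cv2.cvtColor(c['frame'],cv2.COLOR_RGB2HSV)
    k=(d<r+.004)&(P[...,2]>zlo)&(P[...,2]<zhi)&(hsv[...,1]>150);Q=P[k]
    f=lambda p:np.linalg.norm(Q-p,axis=1)-r
    s=least_squares(f,[o[0],o[1],(zlo+zhi)/2-.005],loss='soft_l1',f_scale=.001)
    k=(abs(P[...,2]-rim)<.005)&(d<rimr+.015);m=cv2.minEnclosingCircle(P[k][:,:2].astype(np.float32))
    t=np.array(m[0])-s.x[:2]; print('bulb',len(Q),s.x.round(4),'rms',np.sqrt(np.mean(s.fun**2)).round(4),'rim',np.round(m[0],4),np.nanmean(P[k][:,2]).round(4),'tilt deg',np.degrees(np.arctan2(t,rim-s.x[2])).round(1))
E
python3 - <<'E'
from h import *
sphere(cam('wrist'),(.4503,-.1195),.0255,.03,.062,.1115,.011)
sphere(cam('side'),(.4503,-.1195),.0255,.03,.062,.1115,.011)
E
```

```text
bulb 1443 [ 0.4502 -0.1193  0.0419] rms 0.0004 rim [ 0.4551 -0.1219] 0.1116 tilt deg [ 4.  -2.2]
bulb 217 [ 0.4522 -0.1181  0.0398] rms 0.0016 rim [ 0.4553 -0.1202] 0.1096 tilt deg [ 2.5 -1.7]
```

The wrist view shows the small flask at (325,235) and its mouth at (328,265). The sphere fit puts the bulb exactly seated (z 0.0419), but the neck still leans 4.5°. I regrip, lift a hair, rotate it true about the bulb centre, and watch what the release does.

```bash
python3 - <<'E'
from h import *
go([.4538,-.1213,.0860])
E
```

```text
t 21.8 p [ 0.4434 -0.1134  0.2102] yaw 37.6 turn units [-0.   -0.02  0.01] shift units [-0.52  0.14  4.97] F [ 0.06  0.52 -0.39] open 0.0701686510276729 q6 -1.0203515255228413
```

Request:
move_arm:
  plan:
    - [0, -0.02, 0, -0.52, 0.14, 0.5, 60]
    - [0, 0, 0, 0, 0, 0.9, 60]
    - [0, 0, 0, 0, 0, 1, 60]
    - [0, 0, 0, 0, 0, 1, 60]
    - [0, 0, 0, 0, 0, 0.9, 60]
    - [0, 0, 0, 0, 0, 0.67, 50]
    - [0, 0, 0, 0, 0, 0, 35]
    - [0, 0, 0, 0, 0, 0, 26]
    - [0, 0, 0, 0, 0, 0, 22]
    - [0, 0, 0, 0, 0, 0, 16]
  force: 12

```text
t: 22.8
tool_pos: [0.4553, -0.122, 0.0876]
orientation: [1.385, 2.817, 0.0]
force: [0.3, 0.4, -0.1]
opening: 0.0244
gripper_force: 0.0
```

Request:
move_arm:
  plan:
    - [0, 0, 0, 0, 0, 0, 15]
    - [0, 0, 0, 0, 0, 0, 15]
    - [0, 0, 0, 0, 0, -0.08, 15]
    - [-0.1, -0.2, 0, 0.035, -0.018, 0, 15]
    - [-0.1, -0.2, 0, 0.035, -0.018, 0, 15]
    - [-0.1, -0.2, 0, 0.035, -0.018, 0, 15]
    - [0, -0.1, 0, 0.018, 0, 0, 15]
    - [0, 0, 0, 0, 0, 0, 15]
    - [0, 0, 0, 0, 0, 0, 15]
    - [0, 0, 0, 0, 0, 0, 15]

```text
t: 23.8
tool_pos: [0.4513, -0.12, 0.0883]
orientation: [1.351, 2.747, -0.006]
force: [-2.7, -1.8, 4.8]
opening: 0.0215
gripper_force: 12.0
```

```bash
python3 - <<'E'
from h import *
go([.4502,-.1193,.0860])
sphere(cam('wrist'),(.4503,-.1195),.0255,.03,.062,.1125,.011)
E
```

```text
t 23.8 p [ 0.4513 -0.12    0.0883] yaw 37.7 turn units [0.3  0.71 0.01] shift units [ 0.06 -0.02  0.09] F [-2.74 -1.84  4.76] open 0.02151109443625017 q6 -1.0128974709922058
bulb 3285 [ 0.4507 -0.1176  0.0427] rms 0.0004 rim [ 0.4439 -0.1113] 0.1124 tilt deg [-5.6  5.2]
```

```bash
cat >> h.py <<'E'
def pose(c,o,r,rn,cz,top):
    "bulb centre by sphere fit, tilt by neck cylinder through it"
    P=cloud(c);d=np.hypot(P[...,0]-o[0],P[...,1]-o[1]);hsv=cv2.cvtColor(c['frame'],cv2.COLOR_RGB2HSV)
    am=(hsv[...,1]>150)&(hsv[...,0]<20)
    Q=P[am&(d<r+.006)&(P[...,2]>cz-r*.4)&(P[...,2]<cz+r*.75)]
    s=least_squares(lambda p:np.linalg.norm(Q-p,axis=1)-r,[o[0],o[1],cz],loss='soft_l1',f_scale=.001).x
    N=P[am&(d<rn+.02)&(P[...,2]>cz+r+.003)&(P[...,2]<top-.005)]
    def f(p):
        a=np.array([p[0],p[1],1]);a/=np.linalg.norm(a);return np.linalg.norm(np.cross(N-s,a),axis=1)-rn
    g=least_squares(f,[0,0],loss='soft_l1',f_scale=.001)
    t=np.degrees(g.x);Rt=np.array([[-.61,.792],[.792,.61]])
    print('bulb',len(Q),s.round(4),'neck',len(N),'res',np.median(abs(g.fun)).round(4),'tilt world',t.round(1),'tilt toolxy',(Rt@t).round(1))
E
python3 - <<'E'
from h import *
for n in('wrist','side'): pose(cam(n),(.4503,-.1190),.0255,.011,.042,.1115)
E
```

```text
bulb 3030 [ 0.4507 -0.1176  0.0427] neck 1803 res 0.0002 tilt world [-1.2 -1.1] tilt toolxy [-0.1 -1.6]
bulb 206 [ 0.4529 -0.1162  0.0406] neck 37 res 0.0009 tilt world [-2.2 -1.4] tilt toolxy [ 0.2 -2.6]
```

Request:
move_arm:
  plan:
    - [0.1, 0, 0, -0.02, 0, -0.03, 15]
    - [0.1, 0, 0, -0.02, 0, 0, 15]
    - [0.08, 0, 0, 0, 0, 0, 15]
    - [0, 0, 0, 0, 0, 0, 15]
    - [0, 0, 0, 0, 0, 0, 15]
    - [0, 0, 0, 0, 0, 0.03, 15]
    - [0, 0, 0, 0, 0, 0.02, 15]
    - [0, 0, 0, 0, 0, 0.01, 15]
    - [0, 0, 0, 0, 0, 0, 15]
    - [0, 0, 0, 0, 0, 0, 15]

```text
t: 24.95
tool_pos: [0.4521, -0.1209, 0.0877]
orientation: [1.358, 2.758, -0.047]
force: [-1.0, 0.7, 2.2]
opening: 0.0219
gripper_force: 12.0
```

```bash
python3 - <<'E'
from h import *
go([.4502,-.1193,.0860])
for n in('wrist',): pose(cam(n),(.4503,-.1190),.0255,.011,.042,.1115)
E
```

```text
t 24.95 p [ 0.4521 -0.1209  0.0877] yaw 37.6 turn units [ 0.02  0.7  -0.01] shift units [ 0.1  -0.02  0.06] F [-1.    0.68  2.18] open 0.021922392527693305 q6 -0.983062369178631
bulb 3222 [ 0.4507 -0.1193  0.042 ] neck 1780 res 0.0002 tilt world [-0.1  0. ] tilt toolxy [ 0. -0.]
```

Gripped, it is upright to 0.1° and seated. I release it and watch.

Request:
move_arm:
  plan:
    - [0, 0, 0, 0, 0, 0, 15]
    - [0, 0, 0, 0, 0, 0, 15]
    - [0, 0, 0, 0, 0, 0, 23]
    - [0, 0, 0, 0, 0, 0, 24]
    - [0, 0, 0, 0, 0, 0, 25]
    - [0, 0, 0, 0, 0, 0, 26]
    - [0, 0, 0, 0, 0, 0, 28]
    - [0, 0, 0, 0, 0, 0, 32]
    - [0, 0, 0, 0, 0, 0, 40]
    - [0, 0, 0, 0, 0, 0, 50]
  force: 3

```text
t: 26.0
tool_pos: [0.452, -0.1209, 0.0875]
orientation: [1.358, 2.758, -0.047]
force: [0.5, -0.3, -0.3]
opening: 0.044
gripper_force: 0.0
```

```bash
python3 - <<'E'
from h import *
go([.4502,-.1193,.0860])
for n in('wrist',): pose(cam(n),(.4503,-.1190),.0255,.011,.042,.1115)
E
```

```text
t 26.0 p [ 0.452  -0.1209  0.0875] yaw 37.6 turn units [ 0.02  0.7  -0.01] shift units [ 0.1  -0.02  0.05] F [ 0.46 -0.31 -0.31] open 0.044036597349133316 q6 -0.9830729490516213
bulb 3530 [ 0.4502 -0.1194  0.0419] neck 1734 res 0.0002 tilt world [-1.3 -0.1] tilt toolxy [ 0.7 -1.1]
```

It is released with only 1.3° of lean. I retreat.

Request:
move_arm:
  plan:
    - [0, 0, 0, 0, 0, 0, 60]
    - [0, 0, 0, 0, 0, -0.4, 60]
    - [0, 0, 0, 0, 0, -0.9, 60]
    - [0, 0, 0, 0, 0, -1, 60]
    - [0, 0.35, 0, 0, 0, -1, 70]
    - [0, 0.35, 0, 0, 0, -1, 70]
    - [0, 0, 0, 0, 0, -0.8, 70]
    - [0, 0, 0, 0, 0, 0, 70]
    - [0, 0, 0, 0, 0, 0, 70]
    - [0, 0, 0, 0, 0, 0, 70]

```text
t: 27.05
tool_pos: [0.4469, -0.1152, 0.2135]
orientation: [-1.387, -2.818, -0.003]
force: [-0.2, 1.5, -0.1]
opening: 0.0699
gripper_force: 0.0
```

```bash
python3 - <<'E'
from h import *
go([.4838,.3480,.21])
for n in('wrist',): pose(cam(n),(.4503,-.1190),.0255,.011,.042,.1115)
E
```

```text
t 27.05 p [ 0.4469 -0.1152  0.2135] yaw 37.6 turn units [ 0.01 -0.01 -0.  ] shift units [13.78 12.47  0.18] F [-0.22  1.5  -0.13] open 0.0699155503862382 q6 -1.0209279627556085
bulb 1272 [ 0.4502 -0.1192  0.0419] neck 273 res 0.0001 tilt world [-1.2 -0.2] tilt toolxy [ 0.6 -1.1]
```

Request:
move_arm:
  plan:
    - [0, 0, 0, 1, 0.9, 0, 70]
    - [0, 0, 0, 1, 0.9, 0, 70]
    - [0, 0, 0, 1, 0.9, 0, 70]
    - [0, 0, 0, 1, 0.9, 0, 70]
    - [0, 0, 0, 1, 0.9, 0, 70]
    - [0, 0, 0, 1, 0.9, 0, 70]
    - [0, 0, 0, 1, 0.9, 0, 70]
    - [0, 0, 0, 1, 0.9, 0, 70]
    - [0, 0, 0, 1, 0.9, 0, 70]
    - [0, 0, 0, 1, 0.9, 0, 70]

```text
t: 28.1
tool_pos: [0.4726, 0.2211, 0.2139]
orientation: [-1.387, -2.818, -0.001]
force: [0.6, -0.4, 0.7]
opening: 0.0701
gripper_force: 0.0
```

Request:
move_arm:
  plan:
    - [0, 0, 0, 1, 0.9, 0, 70]
    - [0, 0, 0, 1, 0.9, 0, 70]
    - [0, 0, 0, 1, 0.9, 0, 70]
    - [0, 0, 0, 0.58, 0.57, 0, 70]
    - [0, 0, 0, 0.2, 0.2, 0.3, 70]
    - [0, 0, 0, 0, 0, 0.3, 70]
    - [0, 0, 0, 0, 0, 0, 70]
    - [0, 0, 0, 0, 0, 0, 70]
    - [0, 0, 0, 0, 0, 0, 70]
    - [0, 0, 0, 0, 0, 0, 70]

```text
t: 29.1
tool_pos: [0.485, 0.3471, 0.201]
orientation: [1.388, 2.817, 0.004]
force: [-0.5, -0.3, -1.2]
opening: 0.07
gripper_force: 0.0
```

```bash
python3 - <<'E'
from h import *
go([.4838,.3485,.110])
pose(cam('wrist'),(.4838,.3485),.032,.014,.0615,.1415)
E
```

```text
t 29.1 p [0.485  0.3471 0.201 ] yaw 37.5 turn units [ 0.03  0.   -0.01] shift units [ 0.07 -0.01  3.64] F [-0.47 -0.3  -1.19] open 0.07000082096370946 q6 -0.11981201780109607
bulb 2311 [0.4836 0.3494 0.0615] neck 536 res 0.0001 tilt world [-0.2  0.2] tilt toolxy [ 0.2 -0.1]
```

Request:
move_arm:
  plan:
    - [0, 0, 0, 0.11, 0.01, 0.5, 70]
    - [0, 0, 0, 0, 0, 0.9, 70]
    - [0, 0, 0, 0, 0, 0.9, 60]
    - [0, 0, 0, 0, 0, 0.8, 55]
    - [0, 0, 0, 0, 0, 0.54, 50]
    - [0, 0, 0, 0, 0, 0, 42]
    - [0, 0, 0, 0, 0, 0, 36]
    - [0, 0, 0, 0, 0, 0, 32]
    - [0, 0, 0, 0, 0, 0, 28]
    - [0, 0, 0, 0, 0, 0, 22]
  force: 15

```text
t: 30.15
tool_pos: [0.4837, 0.3503, 0.1106]
orientation: [1.387, 2.817, 0.005]
force: [-0.8, -0.7, 3.4]
opening: 0.0278
gripper_force: 15.0
```

Request:
move_arm:
  plan:
    - [0, 0, 0, 0, 0, 0, 20]
    - [0, 0, 0, 0, 0, 0, 20]
    - [0, 0, 0, 0, 0, 0, 20]
    - [0, 0, 0, 0, 0, -0.3, 20]
    - [0, 0, 0, 0, 0, -0.7, 20]
    - [0, 0, 0, 0, 0, -1, 20]
    - [0, 0, 0, 0, 0, -1, 20]
    - [0, 0, 0, 0, 0, -1, 20]
    - [0, 0, 0, 0, 0, -0.7, 20]
    - [0, 0, 0, 0, 0, -0.3, 20]

```text
t: 31.15
tool_pos: [0.4839, 0.3505, 0.2372]
orientation: [1.386, 2.816, 0.008]
force: [0.2, 0.5, 0.1]
opening: 0.0277
gripper_force: 15.0
```

```bash
python3 - <<'E'
from h import *
go([.4405,-.3018,.235])
pose(cam('wrist'),(.4838,.3490),.032,.014,.0615+.125,.1415+.125)
E
```

```text
t 31.15 p [0.4839 0.3505 0.2372] yaw 37.6 turn units [ 0.05  0.   -0.  ] shift units [-1.962e+01 -1.729e+01 -1.000e-02] F [0.18 0.46 0.12] open 0.027660852813158006 q6 -0.11495417031104693
bulb 3754 [0.4843 0.3498 0.188 ] neck 2177 res 0.0002 tilt world [-0.3  0.3] tilt toolxy [ 0.4 -0.1]
```

Request:
move_arm:
  plan:
    - [0, 0, 0, -0.4, -0.35, 0, 20]
    - [0, 0, 0, -0.7, -0.62, 0, 20]
    - [0, 0, 0, -1, -0.88, 0, 20]
    - [0, 0, 0, -1, -0.88, 0, 20]
    - [0, 0, 0, -1, -0.88, 0, 20]
    - [0, 0, 0, -1, -0.88, 0, 20]
    - [0, 0, 0, -1, -0.88, 0, 20]
    - [0, 0, 0, -1, -0.88, 0, 20]
    - [0, 0, 0, -1, -0.88, 0, 20]
    - [0, 0, 0, -1, -0.88, 0, 20]

```text
t: 32.2
tool_pos: [0.4615, 0.0456, 0.232]
orientation: [-1.387, -2.817, -0.001]
force: [-0.5, -0.8, -0.6]
opening: 0.0277
gripper_force: 15.0
```

Request:
move_arm:
  plan:
    - [0, 0, 0, -1, -0.88, 0, 20]
    - [0, 0, 0, -1, -0.88, 0, 20]
    - [0, 0, 0, -1, -0.88, 0, 20]
    - [0, 0, 0, -1, -0.88, 0, 20]
    - [0, 0, 0, -1, -0.88, 0, 20]
    - [0, 0, 0, -1, -0.88, 0, 20]
    - [0, 0, 0, -1, -0.88, 0, 20]
    - [0, 0, 0, -1, -0.88, 0, 20]
    - [0, 0, 0, -1, -0.88, 0, 20]
    - [0, 0, 0, -0.8, -0.7, 0, 20]

```text
t: 33.2
tool_pos: [0.4397, -0.2797, 0.2315]
orientation: [-1.388, -2.816, -0.003]
force: [0.6, 1.7, -0.7]
opening: 0.0279
gripper_force: 15.0
```

Request:
move_arm:
  plan:
    - [0, 0, 0, -0.5, -0.46, 0, 20]
    - [0, 0, 0, -0.22, -0.2, 0.3, 20]
    - [0, 0, 0, 0, 0, 0.8, 20]
    - [0, 0, 0, 0, 0, 0.8, 20]
    - [0, 0, 0, 0, 0, 0.6, 20]
    - [0, 0, 0, 0, 0, 0.3, 20]
    - [0, 0, 0, 0, 0, 0, 20]
    - [0, 0, 0, 0, 0, 0, 20]
    - [0, 0, 0, 0, 0, 0, 20]
    - [0, 0, 0, 0, 0, 0, 20]

```text
t: 34.2
tool_pos: [0.4402, -0.3027, 0.1646]
orientation: [1.386, 2.816, 0.002]
force: [-1.3, -0.5, 0.0]
opening: 0.0279
gripper_force: 15.0
```

```bash
python3 - <<'E'
from h import *
go([.4405,-.3018,.0982])
c=cam('wrist');pose(c,(.4405,-.3018),.032,.014,.0490+.0675,.129+.0675)
P=cloud(c);d=np.hypot(P[...,0]-.4405,P[...,1]+.3018);k=(abs(P[...,2]-.025)<.004)&(d<.055)
Q=P[k];r=least_squares(lambda p:np.minimum(0,.042-np.hypot(*(Q[:,:2]-p).T)),[.4405,-.3018]).x
print(k.sum(),cv2.minEnclosingCircle(Q[:,:2].astype(np.float32)))
E
```

```text
t 34.2 p [ 0.4402 -0.3027  0.1646] yaw 37.6 turn units [ 0.02  0.02 -0.  ] shift units [0.03 0.02 2.66] F [-1.34 -0.46  0.01] open 0.02786440405864301 q6 -1.3560319994316843
bulb 4556 [ 0.4405 -0.3036  0.1154] neck 2126 res 0.0002 tilt world [-0.2  0.5] tilt toolxy [0.5 0.1]
3818 ((0.43834346532821655, -0.3011852204799652), 0.042017918080091476)
```

Request:
move_arm:
  plan:
    - [0, 0, 0, 0.12, -0.01, 0.4, 20]
    - [0, 0, 0, 0, 0, 0.6, 20]
    - [0, 0, 0, 0, 0, 0.6, 20]
    - [0, 0, 0, 0, 0, 0.4, 20]
    - [0, 0, 0, 0, 0, 0.25, 20]
    - [0, 0, 0, 0, 0, 0.15, 20]
    - [0, 0, 0, 0, 0, 0.1, 20]
    - [0, 0, 0, 0, 0, 0.04, 20]
    - [0, 0, 0, 0, 0, 0, 20]
    - [0, 0, 0, 0, 0, 0, 20]

```text
t: 35.25
tool_pos: [0.4381, -0.3003, 0.1005]
orientation: [1.387, 2.817, 0.003]
force: [1.0, -0.6, -0.8]
opening: 0.0278
gripper_force: 15.0
```

```bash
python3 - <<'E'
from h import *
go([.4385,-.3014,.0982])
pose(cam('wrist'),(.4385,-.3014),.032,.014,.0505,.131)
E
```

```text
t 35.25 p [ 0.4381 -0.3003  0.1005] yaw 37.6 turn units [ 0.02  0.01 -0.  ] shift units [-0.05 -0.01  0.09] F [ 1.02 -0.62 -0.78] open 0.0277878810118087 q6 -1.3553655471062744
bulb 4035 [ 0.4383 -0.301   0.0513] neck 2211 res 0.0002 tilt world [-0.2  0.4] tilt toolxy [0.5 0.1]
```

Request:
move_arm:
  plan:
    - [0, 0, 0, -0.01, 0, 0.03, 20]
    - [0, 0, 0, 0, 0, 0.03, 20]
    - [0, 0, 0, 0, 0, 0.02, 20]
    - [0, 0, 0, 0, 0, 0.01, 20]
    - [0, 0, 0, 0, 0, 0, 20]
    - [0, 0, 0, 0, 0, 0, 20]
    - [0, 0, 0, 0, 0, 0, 20]
    - [0, 0, 0, 0, 0, 0, 20]
    - [0, 0, 0, 0, 0, 0, 20]
    - [0, 0, 0, 0, 0, 0, 20]

```text
t: 36.3
tool_pos: [0.4382, -0.3005, 0.0982]
orientation: [1.387, 2.817, 0.003]
force: [-0.2, -0.9, 5.5]
opening: 0.0279
gripper_force: 15.0
```

```bash
python3 - <<'E'
from h import *
go([.4385,-.3014,.0982])
pose(cam('wrist'),(.4385,-.3014),.032,.014,.0490,.129)
E
```

```text
t 36.3 p [ 0.4382 -0.3005  0.0982] yaw 37.6 turn units [ 0.02  0.01 -0.  ] shift units [-0.03 -0.01  0.  ] F [-0.21 -0.87  5.54] open 0.02786535855892782 q6 -1.355440155146644
bulb 4261 [ 0.4384 -0.3012  0.0491] neck 2200 res 0.0002 tilt world [-0.1  0.3] tilt toolxy [0.3 0.1]
```

Bulb z is 0.0491 (0.049 expected) and the lean is 0.3°. I ease the press and release.

Request:
move_arm:
  plan:
    - [0, 0, 0, 0, 0, -0.02, 20]
    - [0, 0, 0, 0, 0, 0, 20]
    - [0, 0, 0, 0, 0, 0, 29]
    - [0, 0, 0, 0, 0, 0, 30]
    - [0, 0, 0, 0, 0, 0, 31]
    - [0, 0, 0, 0, 0, 0, 32]
    - [0, 0, 0, 0, 0, 0, 34]
    - [0, 0, 0, 0, 0, 0, 40]
    - [0, 0, 0, 0, 0, 0, 50]
    - [0, 0, 0, 0, 0, 0, 65]
  force: 3

```text
t: 37.35
tool_pos: [0.4379, -0.3002, 0.0982]
orientation: [1.387, 2.818, 0.003]
force: [-0.5, -0.1, 0.7]
opening: 0.0517
gripper_force: 0.0
```

```bash
python3 - <<'E'
from h import *
go([.6236,.1675,.23])
pose(cam('wrist'),(.4385,-.3014),.032,.014,.0490,.129)
E
```

```text
t 37.35 p [ 0.4379 -0.3002  0.0982] yaw 37.6 turn units [ 0.02 -0.   -0.  ] shift units [10.3  17.31 -5.23] F [-0.55 -0.09  0.67] open 0.05172778311284562 q6 -1.3554181807204677
bulb 4885 [ 0.4383 -0.3015  0.049 ] neck 2350 res 0.0002 tilt world [ 0.  -0.5] tilt toolxy [-0.4 -0.3]
```

Request:
move_arm:
  plan:
    - [0, 0, 0, 0, 0, 0, 65]
    - [0, 0, 0, 0, 0, -0.4, 75]
    - [0, 0, 0, 0, 0, -0.9, 75]
    - [0, 0, 0, 0, 0, -1, 75]
    - [0, 0, 0, 0.1, 0.2, -1, 75]
    - [0, 0, 0, 0.3, 0.5, -1, 75]
    - [0, 0, 0, 0.57, 0.96, -0.8, 75]
    - [0, 0, 0, 0.57, 0.96, -0.4, 75]
    - [0, 0, 0, 0.57, 0.96, 0, 75]
    - [0, 0, 0, 0.57, 0.96, 0, 75]

```text
t: 38.4
tool_pos: [0.4875, -0.1773, 0.2377]
orientation: [1.387, 2.815, 0.003]
force: [0.4, -1.2, 0.1]
opening: 0.0748
gripper_force: 0.0
```

Request:
move_arm:
  plan:
    - [0, 0, 0, 0.57, 0.96, 0, 75]
    - [0, 0, 0, 0.57, 0.96, 0, 75]
    - [0, 0, 0, 0.57, 0.96, 0, 75]
    - [0, 0, 0, 0.57, 0.96, 0, 75]
    - [0, 0, 0, 0.57, 0.96, 0, 75]
    - [0, 0, 0, 0.57, 0.96, 0, 75]
    - [0, 0, 0, 0.57, 0.96, 0, 75]
    - [0, 0, 0, 0.57, 0.96, 0, 75]
    - [0, 0, 0, 0.57, 0.96, 0, 75]
    - [0, 0, 0, 0.57, 0.96, 0, 75]

```text
t: 39.4
tool_pos: [0.5905, 0.0824, 0.2374]
orientation: [1.387, 2.817, 0.004]
force: [0.1, -0.4, 0.2]
opening: 0.075
gripper_force: 0.0
```

Request:
move_arm:
  plan:
    - [0, 0, 0, 0.57, 0.96, 0, 75]
    - [0, 0, 0, 0.57, 0.96, 0, 75]
    - [0, 0, 0, 0.5, 0.8, 0, 75]
    - [0, 0, 0, 0.3, 0.45, 0, 75]
    - [0, 0, 0, 0, 0, 0, 75]
    - [0, 0, 0, 0, 0, 0, 75]
    - [0, 0, 0, 0, 0, 0, 75]
    - [0, 0, 0, 0, 0, 0, 75]
    - [0, 0, 0, 0, 0, 0, 75]
    - [0, 0, 0, 0, 0, 0, 75]

```text
t: 40.4
tool_pos: [0.6233, 0.1675, 0.2368]
orientation: [1.388, 2.817, 0.003]
force: [-0.2, 0.1, 0.4]
opening: 0.0751
gripper_force: 0.0
```

```bash
python3 - <<'E'
from h import *
go([.6240,.1670,.140])
c=cam('wrist')
pose(c,(.6240,.1670),.0425,.017,.0735,.173)
E
```

```text
t 40.4 p [0.6233 0.1675 0.2368] yaw 37.5 turn units [ 0.02  0.   -0.01] shift units [-0.03  0.    3.87] F [-0.25  0.15  0.42] open 0.07507520982270993 q6 -0.47265159152936526
bulb 3480 [0.6245 0.1676 0.0734] neck 723 res 0.0001 tilt world [-0.1  0.1] tilt toolxy [ 0.2 -0. ]
```

Request:
move_arm:
  plan:
    - [0, 0, 0, -0.03, 0.04, 0.5, 75]
    - [0, 0, 0, 0, 0, 0.9, 70]
    - [0, 0, 0, 0, 0, 1, 65]
    - [0, 0, 0, 0, 0, 0.9, 60]
    - [0, 0, 0, 0, 0, 0.57, 55]
    - [0, 0, 0, 0, 0, 0, 48]
    - [0, 0, 0, 0, 0, 0, 42]
    - [0, 0, 0, 0, 0, 0, 37]
    - [0, 0, 0, 0, 0, 0, 32]
    - [0, 0, 0, 0, 0, 0, 28]
  force: 20

```text
t: 41.45
tool_pos: [0.6254, 0.168, 0.1415]
orientation: [1.387, 2.816, 0.004]
force: [-1.4, -1.8, 5.6]
opening: 0.0337
gripper_force: 20.0
```

Request:
move_arm:
  plan:
    - [0, 0, 0, 0, 0, 0, 26]
    - [0, 0, 0, 0, 0, 0, 26]
    - [0, 0, 0, 0, 0, 0, 26]
    - [0, 0, 0, 0, 0, -0.3, 26]
    - [0, 0, 0, 0, 0, -0.7, 26]
    - [0, 0, 0, 0, 0, -1, 26]
    - [0, 0, 0, 0, 0, -1, 26]
    - [0, 0, 0, 0, 0, -1, 26]
    - [0, 0, 0, 0, 0, -0.7, 26]
    - [0, 0, 0, 0, 0, -0.3, 26]

```text
t: 42.45
tool_pos: [0.6254, 0.1682, 0.2678]
orientation: [1.386, 2.815, 0.007]
force: [0.3, -0.5, -1.4]
opening: 0.0336
gripper_force: 19.9
```

```bash
python3 - <<'E'
from h import *
go([.6190,-.2320,.26])
pose(cam('wrist'),(.6245,.1676),.0425,.017,.0735+.125,.173+.125)
E
```

```text
t 42.45 p [0.6254 0.1682 0.2678] yaw 37.6 turn units [ 0.05  0.01 -0.  ] shift units [-12.53  -9.97   0.28] F [ 0.28 -0.46 -1.4 ] open 0.033594818621665024 q6 -0.472840906661734
bulb 5923 [0.625  0.168  0.1997] neck 2948 res 0.0002 tilt world [-0.1  0.3] tilt toolxy [0.3 0.2]
```

Request:
move_arm:
  plan:
    - [0, 0, 0, -0.4, -0.32, 0, 26]
    - [0, 0, 0, -0.7, -0.56, 0, 26]
    - [0, 0, 0, -1, -0.8, 0, 26]
    - [0, 0, 0, -1, -0.8, 0, 26]
    - [0, 0, 0, -1, -0.8, 0, 26]
    - [0, 0, 0, -1, -0.8, 0, 26]
    - [0, 0, 0, -1, -0.8, 0, 26]
    - [0, 0, 0, -1, -0.8, 0, 26]
    - [0, 0, 0, -1, -0.8, 0, 26]
    - [0, 0, 0, -1, -0.8, 0, 26]

```text
t: 43.5
tool_pos: [0.6177, -0.1253, 0.2623]
orientation: [-1.387, -2.816, -0.002]
force: [1.2, 0.2, -2.1]
opening: 0.0336
gripper_force: 20.0
```

Request:
move_arm:
  plan:
    - [0, 0, 0, -1, -0.8, 0, 26]
    - [0, 0, 0, -1, -0.8, 0, 26]
    - [0, 0, 0, -0.8, -0.6, 0, 26]
    - [0, 0, 0, -0.45, -0.35, 0, 26]
    - [0, 0, 0, -0.18, -0.14, 0.3, 26]
    - [0, 0, 0, 0, 0, 0.7, 26]
    - [0, 0, 0, 0, 0, 0.7, 26]
    - [0, 0, 0, 0, 0, 0.3, 26]
    - [0, 0, 0, 0, 0, 0, 26]
    - [0, 0, 0, 0, 0, 0, 26]

```text
t: 44.5
tool_pos: [0.6183, -0.2317, 0.2147]
orientation: [1.386, 2.818, 0.003]
force: [-0.2, 0.2, -0.7]
opening: 0.034
gripper_force: 20.0
```

```bash
python3 - <<'E'
from h import *
go([.6190,-.2320,.1295])
c=cam('wrist');pose(c,(.6190,-.2320),.0425,.017,.15,.25)
P=cloud(c);d=np.hypot(P[...,0]-.6190,P[...,1]+.2320);k=(abs(P[...,2]-.030)<.004)&(d<.068);Q=P[k]
print(k.sum(),cv2.minEnclosingCircle(Q[:,:2].astype(np.float32)))
E
```

```text
t 44.5 p [ 0.6183 -0.2317  0.2147] yaw 37.6 turn units [0.02 0.   0.  ] shift units [-0.03  0.01  3.41] F [-0.18  0.17 -0.7 ] open 0.034034042488967464 q6 -1.0939263128785353
bulb 7948 [ 0.6178 -0.2318  0.1465] neck 3021 res 0.0002 tilt world [-0.1  0.3] tilt toolxy [0.3 0.1]
3730 ((0.6186120510101318, -0.22986212372779846), 0.05481008440256119)
```

Request:
move_arm:
  plan:
    - [0, 0, 0, 0.04, 0.07, 0.4, 26]
    - [0, 0, 0, 0, 0, 0.7, 26]
    - [0, 0, 0, 0, 0, 0.7, 26]
    - [0, 0, 0, 0, 0, 0.6, 26]
    - [0, 0, 0, 0, 0, 0.4, 26]
    - [0, 0, 0, 0, 0, 0.25, 26]
    - [0, 0, 0, 0, 0, 0.15, 26]
    - [0, 0, 0, 0, 0, 0.07, 26]
    - [0, 0, 0, 0, 0, 0, 26]
    - [0, 0, 0, 0, 0, 0, 26]

```text
t: 45.55
tool_pos: [0.6194, -0.2305, 0.1334]
orientation: [1.387, 2.817, 0.003]
force: [0.3, -0.1, -2.3]
opening: 0.0336
gripper_force: 20.0
```

```bash
python3 - <<'E'
from h import *
go([.6186,-.2299,.1295])
pose(cam('wrist'),(.6186,-.2299),.0425,.017,.0645,.164)
E
```

```text
t 45.55 p [ 0.6194 -0.2305  0.1334] yaw 37.6 turn units [ 0.03  0.01 -0.  ] shift units [ 0.04 -0.01  0.16] F [ 0.32 -0.13 -2.35] open 0.033596398977603345 q6 -1.0909436467157398
bulb 6183 [ 0.619  -0.2306  0.0652] neck 2946 res 0.0002 tilt world [-0.1  0.3] tilt toolxy [0.3 0.1]
```

Request:
move_arm:
  plan:
    - [0, 0, 0, 0.03, 0, 0.04, 26]
    - [0, 0, 0, 0, 0, 0.04, 26]
    - [0, 0, 0, 0, 0, 0.03, 26]
    - [0, 0, 0, 0, 0, 0.02, 26]
    - [0, 0, 0, 0, 0, 0.01, 26]
    - [0, 0, 0, 0, 0, 0.01, 26]
    - [0, 0, 0, 0, 0, 0, 26]
    - [0, 0, 0, 0, 0, 0, 26]
    - [0, 0, 0, 0, 0, 0, 26]
    - [0, 0, 0, 0, 0, 0, 26]

```text
t: 46.6
tool_pos: [0.6195, -0.2304, 0.1303]
orientation: [1.386, 2.815, 0.003]
force: [0.7, -1.7, 5.6]
opening: 0.0342
gripper_force: 20.0
```

```bash
python3 - <<'E'
from h import *
go([.6186,-.2299,.1295])
pose(cam('wrist'),(.6186,-.2299),.0425,.017,.0615,.161)
E
```

```text
t 46.6 p [ 0.6195 -0.2304  0.1303] yaw 37.6 turn units [ 0.03  0.03 -0.01] shift units [ 0.04 -0.02  0.03] F [ 0.71 -1.74  5.56] open 0.03423369573326559 q6 -1.0904203036454925
bulb 6235 [ 0.6193 -0.2307  0.0621] neck 2935 res 0.0002 tilt world [-0.2  0.4] tilt toolxy [0.5 0.1]
```

Request:
move_arm:
  plan:
    - [0, 0, 0, -0.03, 0, -0.02, 26]
    - [0, 0, 0, 0, 0, 0, 26]
    - [0, 0, 0, 0, 0, 0.01, 26]
    - [0, 0, 0, 0, 0, 0.01, 26]
    - [0, 0, 0, 0, 0, 0, 26]
    - [0, 0, 0, 0, 0, 0, 26]
    - [0, 0, 0, 0, 0, 0, 26]
    - [0, 0, 0, 0, 0, 0, 26]
    - [0, 0, 0, 0, 0, 0, 26]
    - [0, 0, 0, 0, 0, 0, 26]

```text
t: 47.65
tool_pos: [0.6198, -0.2308, 0.1302]
orientation: [1.386, 2.816, 0.003]
force: [0.5, -1.2, 7.1]
opening: 0.034
gripper_force: 20.0
```

```bash
python3 - <<'E'
from h import *
go([.6186,-.2299,.1295])
pose(cam('wrist'),(.6186,-.2299),.0425,.017,.0615,.161)
E
```

```text
t 47.65 p [ 0.6198 -0.2308  0.1302] yaw 37.6 turn units [ 0.03  0.02 -0.01] shift units [ 0.06 -0.02  0.03] F [ 0.48 -1.21  7.07] open 0.03402819854685067 q6 -1.0909553788693196
bulb 6311 [ 0.6194 -0.2308  0.0619] neck 2946 res 0.0002 tilt world [-0.1  0.3] tilt toolxy [0.3 0.1]
```

Bulb z is 0.0619 (0.0615 expected) and it is upright. I ease off and release.

Request:
move_arm:
  plan:
    - [0, 0, 0, -0.01, 0, -0.02, 26]
    - [0, 0, 0, 0, 0, 0, 26]
    - [0, 0, 0, 0, 0, 0, 35]
    - [0, 0, 0, 0, 0, 0, 36]
    - [0, 0, 0, 0, 0, 0, 37]
    - [0, 0, 0, 0, 0, 0, 38]
    - [0, 0, 0, 0, 0, 0, 41]
    - [0, 0, 0, 0, 0, 0, 47]
    - [0, 0, 0, 0, 0, 0, 57]
    - [0, 0, 0, 0, 0, 0, 70]
  force: 3

```text
t: 48.7
tool_pos: [0.6192, -0.2305, 0.1295]
orientation: [1.387, 2.818, 0.003]
force: [0.4, 0.2, -0.1]
opening: 0.0583
gripper_force: 0.0
```

```bash
python3 - <<'E'
from h import *
go([.6186,-.2299,.1295])
pose(cam('wrist'),(.6186,-.2299),.0425,.017,.0615,.161)
E
```

```text
t 48.7 p [ 0.6192 -0.2305  0.1295] yaw 37.6 turn units [ 0.02  0.   -0.  ] shift units [ 0.03 -0.01 -0.  ] F [ 0.4   0.24 -0.13] open 0.05833975689629008 q6 -1.0911576138240102
bulb 7390 [ 0.6201 -0.2325  0.0608] neck 3617 res 0.0002 tilt world [ 1.1 -2.4] tilt toolxy [-2.5 -0.6]
```

The large flask is seated (the bulb settled centred, z 0.061) with 2.6° of lean. I retreat and check the whole scene.

Request:
move_arm:
  plan:
    - [0, 0, 0, 0, 0, 0, 80]
    - [0, 0, 0, 0, 0, 0, 80]
    - [0, 0, 0, 0, 0, -0.4, 80]
    - [0, 0, 0, 0, 0, -0.9, 80]
    - [0, 0, 0, 0, 0, -1, 80]
    - [0, 0, 0, 0, 0, -1, 80]
    - [0, 0, 0, 0, 0, -1, 80]
    - [0, 0, 0, 0, 0, -1, 80]
    - [0, 0, 0, 0, 0, -0.7, 80]
    - [0, 0, 0, 0, 0, 0, 80]

```text
t: 49.75
tool_pos: [0.6204, -0.2313, 0.2842]
orientation: [1.384, 2.812, 0.003]
force: [0.1, 0.2, -0.2]
opening: 0.08
gripper_force: 0.0
```

Request:
move_arm:
  plan:
    - [0, 0, 0, 0.5, 0.5, 0, 80]
    - [0, 0, 0, 1, 1, 0, 80]
    - [0, 0, 0, 1, 1, 0, 80]
    - [0, 0, 0, 1, 1, 0, 80]
    - [0, 0, 0, 1, 1, 0, 80]
    - [0, 0, 0, 1, 1, 0, 80]
    - [0, 0, 0, 1, 1, 0, 80]
    - [0, 0, 0, 1, 1, 0, 80]
    - [0, 0, 0, 0.5, 0.5, 0, 80]
    - [0, 0, 0, 0, 0, 0, 80]

```text
t: 50.75
tool_pos: [0.6548, 0.0529, 0.2783]
orientation: [-1.382, -2.82, -0.002]
force: [0.5, -0.5, 0.2]
opening: 0.0799
gripper_force: 0.0
```

```bash
python3 - <<'E'
from h import *
c=cam('top');save(c,'final.png')
pose(c,(.620,-.2330),.0425,.017,.0615,.161)
pose(c,(.4395,-.302),.032,.014,.0490,.129)
pose(c,(.4503,-.120),.0255,.011,.042,.1115)
print(read_state()['t'])
E
```

```text
bulb 591 [ 0.6212 -0.2342  0.0596] neck 119 res 0.0004 tilt world [ 1.1 -2.5] tilt toolxy [-2.7 -0.7]
bulb 326 [ 0.4408 -0.304   0.0472] neck 54 res 0.0008 tilt world [-0.5 -0.3] tilt toolxy [ 0.1 -0.5]
bulb 216 [ 0.4507 -0.1207  0.04  ] neck 18 res 0.0002 tilt world [-1.2 -0.1] tilt toolxy [ 0.6 -1. ]
50.8
```

View pics/final.png

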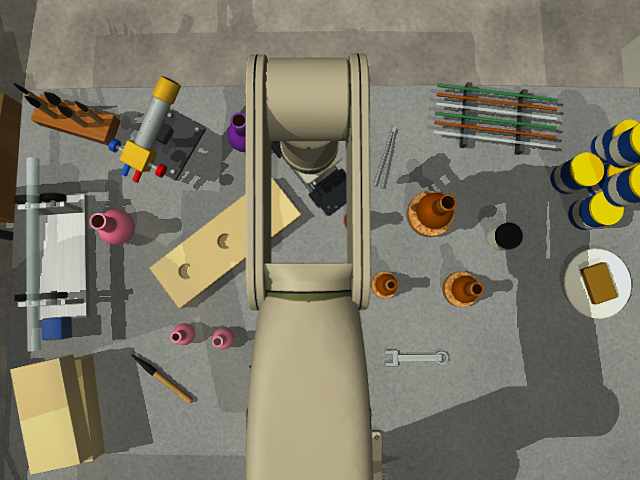

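The final top view shows the small flask on the small ring (385,285), the medium on the medium ring (464,289) and the large on the large ring (434,212). All three are seated, leaning about 1.2°, 0.6° and 2.7°. The jar stands unmoved at (508,236), and the arm is clear and touching nothing.

```bash
python3 -c "
from plant import close_job
print(close_job())"
```

```text
the job is handed in; nothing more can be done
None
```

The job is handed in: all three flasks are seated on the rings of their size, placed small, medium, large and leaning about 1.2°, 0.6° and 2.7°, in about 51 s; the small one needed two regrips to straighten it after I pressed it down too hard (16 N), the jar is where it was, and the conical flask was never touched but was hidden behind the arm in the last picture.

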